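Pick a bearing pedestal from the back of a tip-out bin

ROBOT

A 6-joint arm with a two-finger parallel gripper is mounted at the origin on the work surface. World frame = base frame: x ahead of the robot, y to its left, z up, the work surface at z = 0. Lengths are in m, angles in rad, forces in N, time in s.
With the tool pointing down it reaches from about 0.3 to 0.875 m from the base axis. Payload 6.4 kg.
Tool frame: the origin (TCP) lies at the very end of the fingers, on their centre line; the grasp point (between the pads) lies 19 mm behind it; z points along the fingers, y is the line along which they close (so a half turn about z gives the same grasp; the last joint's range is limited). The gripper opens to 85 mm and grips with 20 to 120 N. Pads are 22 mm wide; open, the fingers measure 114 mm over their backs; the gripper's body (76 mm by 85 mm) begins 54 mm behind the grasp point. The pads swing forward as they close: fully open they stand 13 mm farther back than shut.
Start: joints at [-1.51, 0.181, 1.607, -0, 1.354, -0.206], TCP at [0.152, -0.555, 0.231] pointing down, gripper open.
Joint ranges: [-2.99, 2.99], [-0.89, 2.07], [0.3, 2.58], [-1.14, 4.28], [0, 2.63], [-3.12, 3.12]. Speed limits (rad/s): [2.57, 2.57, 3.01, 3.14, 3.14, 3.14].

INTERFACE

Orientations are given as a unit quaternion [w, x, y, z].
In Python, from bench import telemetry, camera, ctrl, spotter gives the robot as it stands.
- The arm moves only by the tool send_rows, never from a script. Its argument "series" is a list of rows, each a list of 3 entries, a list of its own where there are three numbers: the turn, a rotation vector about the world's x, y, z in degrees, then the shift along the world's x, y, z in mm, then the closure, from -1 (fully open) to 1 (shut), so that 0 is half open. In form: [[[rx, ry, rz], [dx, dy, dz], gripper], ...]. A call has 1 to 10 rows; each row is the pose to reach, as a shift and turn from the pose commanded when the call began; what a row does not reach only later rows make up. A row lasts 1/8 s, in which the tool goes at most 62.5 mm and 10.7 degrees, less where a joint would pass 70% of its speed; a pose out of reach is approached as far as the arm can. A call with a gripper value outside its range is refused whole. The fingers move at their own pace and stop on an object; the grip force is fixed at half the most. Time passes only in rows, so rows that repeat a pose let the fingers close. It gives the time, the measured TCP pose, the force, the opening and the grip force at its end, in the units of the state.
- telemetry.get_obs(): the state, without advancing time (a new reading comes with each control period).
- camera(name): name is "side" or "top"; returns a dict with "pixels" (400x640x3 uint8, red, green, blue), "camera_matrix" (3x3 intrinsics, pixels), "dist_coeffs" ([k1, k2, p1, p2, k3] as OpenCV has them; the pictures are not rectified), "xyz" and "orientation" of the camera in the world. Camera axes: x right, y up, looking along -z (the intrinsics and any distortion apply to the point x, -y, -z); pixel columns grow to the right and rows downward; lengths in m; the calibration is good to about 2 mm. A picture is of the moment at which its call begins. There is no depth.
- ctrl.hand_in(): hands the job in; it is judged then, once.
Trained networks look in the newest picture that a camera, given by its name, has taken for a name from the list of things; names that differ only in an ending like _2 or _b are one class to them, and where a whole thing is asked for, a point or a joint stands for the part that bears it (a point fixed in the world has none). Each returns a list of dicts, best first, with "conf" (0 to 1); they miss things now and then, are a little off and sometimes report something else, mostly with a low value. They report only what shows in the picture. A call takes as long as a camera call.
- spotter.boxes_of(thing, camera): "xyz" ([x, y, z] in m, in world coordinates, good to about 4 mm: the middle of the surface that is visible of it).
- spotter.landmark_of(thing, camera): "xyz" ([x, y, z] in m, in world coordinates, good to about 4 mm: a listed point, or the origin of a listed thing).
The state is a dict: "time_s": time; "q": joint angles; "dq": joint speeds; "joint_efforts": joint torques, N m; "eef_pos": TCP position; "eef_rot": TCP orientation; "wrist_force": force on the tool from outside, world axes, zero at the start; "torque": the same for the moment, N m; "opening": opening from 0.0 (shut) to 1.0 (fully open); "grasp_force": force on a finger pad.
Only numpy, scipy, OpenCV 4.12 (cv2) and the standard library are available. Lean on these libraries where they do the work, as an engineer would, in place of code of your own. Each camera call takes 0.05 s, during which the arm holds its last target. There are 200 camera calls.

TASK

Tip the bin forward on its hinge until it reaches its stop, pick the bearing pedestal out of its back compartment and stand it upright on its base on the floor of the white tray, next to the sleeve. Leave the hub in the bin, the sleeve standing in the tray, and the other things on the bench as they are.

Things in the scene. Friction and masses are not known exactly. Their poses are not given: they have to be found in the camera images.
- station: Fixed stand of the bin. Origin on the bench under the hinge line, midway across; +x from the bin's front (robot side) to its back, z up. Base 200 mm square (x -5 to 195). Side cheeks' outer faces at y = +-98 mm, 54 mm high in front, 220 mm high from x = 105 to 190. A clear dust cover lies over the bin's back half: x = 100 to 190 mm, underside 220 mm above the bench, 6 mm thick.
- bin (a joint): Tilt of the grey bin, rad: 0 = upright (at the start), growing as its top comes forward (station's -x, towards the robot); stop at 0.75. Hinge line along the station's y, 30 mm above the bench at the station's x = 0. Friction hinge (0.9 N m): the bin stays where it is left; pulling it by the rail takes about 10 to 15 N.
- bin_rail (a point): Middle of the round rail on top of the bin's front panel: 14 mm diameter, 156 mm long along y, 125 mm above the hinge line and 2 mm behind it; panel below 4 mm thick. Axes are the station's at tilt 0 and turn with the bin (z = normal of its floor). Bin 160 mm wide, 180 mm deep outside, sides and back wall 60 mm high. Free space 75 mm before and behind the rail.
- bin_back (a point): Centre of the floor of the bin's back compartment (86 mm deep from front to back, 152 mm wide), 133 mm behind the front panel's outer face and 4 mm above the hinge line at tilt 0; axes as bin_rail. A 45 mm high divider parts it from the front compartment.
- bin_front (a point): Centre of the floor of the bin's front compartment (82 mm deep, 152 mm wide); axes as bin_rail.
- pedestal: Loose aluminium bearing pedestal, about 220 g: base plate 60 x 60 x 6 mm, upright web 14 mm thick (across y), 60 mm long in x, round head of radius 30 mm centred 55 mm above the underside (top at 85 mm), dark bore. Origin at the centre of the underside, z up; x roughly along the bin's x. It tilts with the bin and may slide forward to the divider.
- hub: Blue plastic rotor hub, disc 60 mm diameter and 22 mm high with a 28 mm boss (34 mm in all), loose in the bin's front compartment; origin at the centre of its underside. It stays in the bin.
- tray: Fixed white open tray with a black floor liner, 210 (x) x 150 (y) x 35 mm outside, walls and floor 5 mm. Origin at the centre of its underside, on the bench. It is to the left or the right of the station.
- tray_in (a point): Centre of the tray's inner floor, 5 mm above the bench; axes as the tray's.
- sleeve: Steel sleeve standing in the tray near its -x end, 40 mm outside diameter, 22 mm bore, 35 mm high; origin at the centre of its underside.
- meter: Black multimeter, 180 x 90 x 38 mm (48 mm at its dial), lying on the bench on the other side of the station from the tray; bystander.
- rotor: Blue three-blade rotor, about 215 mm across, 20 mm high, lying on the bench; bystander.
- motor: Small motor lying on a blue base, 100 x 54 x 58 mm; bystander.
- board: Round green terminal board, 90 mm diameter, 24 mm high with brass posts, lying between robot and station; bystander.
- screwdriver: Screwdriver lying on the bench; bystander.

How it is judged:
By the outcome, as a careful person would: the job done as asked, in the order asked, and still so for the second after the job is handed in, with the robot touching nothing.
It also fails if it takes over 48 s, if anything falls off the work surface, if the arm or the gripper's body presses on something with over 40 N, if the wrist force passes 120 N, or if a joint passes its speed limit or range.

## Working session

There is one attempt and no reset: what is moved stays moved. The work goes in short steps, Python scripts to look and compute and a tool call to move; the robot and the scene stay as the last step left them, time stands still between calls to the robot, and variables do not carry over. Pictures are saved under pics/ and viewed, at most 10 in all, crops included, and the job is handed in when it is done.

Besides the shell and the picture viewer there is one more tool, called after "Emit:" as name(argument=value, ...), one argument or row to a line, values as JSON. send_rows: Moves the arm, as the interface text tells. Its arguments: {"type":"object","properties":{"series":{"type":"array","items":{"type":"array"}}},"required":["series"]}

```bash
mkdir -p pics; ls
cat > h.py <<'E'
import numpy as np, cv2
from scipy.spatial.transform import Rotation as R
from bench import telemetry, camera, ctrl, spotter
def rot(q): return R.from_quat([q[1],q[2],q[3],q[0]])
def proj(c,P):
    P=np.atleast_2d(P); p=rot(c["orientation"]).inv().apply(P-np.array(c["xyz"]))*[1,-1,-1]
    return cv2.projectPoints(p,np.zeros(3),np.zeros(3),np.array(c["camera_matrix"]),np.array(c["dist_coeffs"]))[0].reshape(-1,2)
def ray(c,uv,z):
    n=cv2.undistortPoints(np.array([[uv]],float),np.array(c["camera_matrix"]),np.array(c["dist_coeffs"])).ravel()
    d=rot(c["orientation"]).apply([n[0],-n[1],-1]); o=np.array(c["xyz"]); return o+d*(z-o[2])/d[2]
def snap(n,f):
    c=camera(n); cv2.imwrite("pics/"+f,c["pixels"][:,:,::-1]); return c
E
python3 - <<'E'
from h import *
o=telemetry.get_obs(); print(o["time_s"],o["eef_rot"],o["eef_pos"])
for n in("side","top"):
    c=snap(n,n+"0.png"); print(n,c["xyz"],c["orientation"])
    for t in "station bin_rail bin_back bin_front pedestal hub tray tray_in sleeve meter rotor motor board screwdriver".split():
        print(t,[(np.round(d["xyz"],3).tolist(),round(d["conf"],2)) for d in spotter.landmark_of(t,n)[:2]])
print(telemetry.get_obs()["time_s"])
E
```

```text
pics
0.0 [-8.71945012e-04  9.91115325e-01  1.33002433e-01  7.76464725e-05] [ 0.15158899 -0.55409323  0.23038016]
side [0.18804    0.72993978 0.91541758] [-0.19082145 -0.07763625  0.39331776  0.89602507]
station [([0.543, -0.034, 0.002], 0.71)]
bin_rail [([0.542, -0.033, 0.158], 0.87), ([0.67, -0.023, 0.037], 0.71)]
bin_back [([0.674, -0.023, 0.037], 0.78)]
bin_front [([0.58, -0.027, 0.032], 0.88)]
pedestal [([0.671, -0.04, 0.031], 0.82)]
hub [([0.591, -0.059, 0.032], 0.59)]
tray [([0.433, -0.341, 0.002], 0.96)]
tray_in [([0.438, -0.345, 0.007], 0.83), ([0.417, 0.341, 0.002], 0.58)]
sleeve [([0.374, -0.354, 0.002], 0.72)]
meter [([0.417, 0.342, 0.0], 0.6)]
rotor [([0.695, 0.362, -0.002], 0.95)]
motor [([0.689, -0.307, -0.004], 0.58), ([0.612, -0.485, 0.001], 0.43)]
board [([0.411, 0.036, -0.0], 0.96)]
screwdriver [([0.608, -0.488, 0.0], 0.72)]
top [ 0.30724653 -0.04689069  1.15448812] [ 0.710285    0.06354095 -0.07647394 -0.69685687]
station [([0.54, -0.036, -0.004], 0.59)]
bin_rail []
bin_back [([0.672, -0.026, 0.034], 0.86)]
bin_front [([0.582, -0.027, 0.036], 0.8)]
pedestal [([0.671, -0.034, 0.032], 0.72), ([0.606, -0.484, -0.0], 0.23)]
hub [([0.592, -0.061, 0.032], 0.77), ([0.692, -0.302, 0.0], 0.32)]
tray [([0.433, -0.341, -0.0], 0.91), ([0.583, -0.029, 0.035], 0.69)]
tray_in [([0.435, -0.343, 0.004], 0.71)]
sleeve [([0.374, -0.351, 0.003], 0.75)]
meter [([0.418, 0.343, -0.003], 0.82), ([0.542, -0.032, 0.154], 0.74)]
rotor [([0.695, 0.362, -0.0], 0.93)]
motor [([0.69, -0.301, 0.001], 0.78), ([0.375, -0.352, 0.002], 0.62)]
board [([0.409, 0.035, -0.001], 0.65), ([0.606, -0.484, -0.0], 0.18)]
screwdriver [([0.612, -0.481, -0.0], 0.68)]
1.5
```

View pics/side0.png

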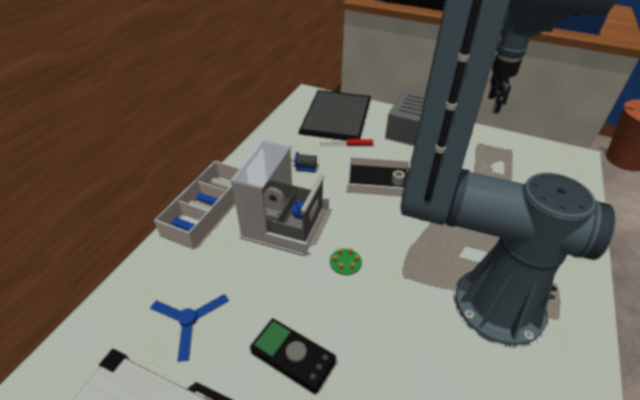

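View pics/top0.png

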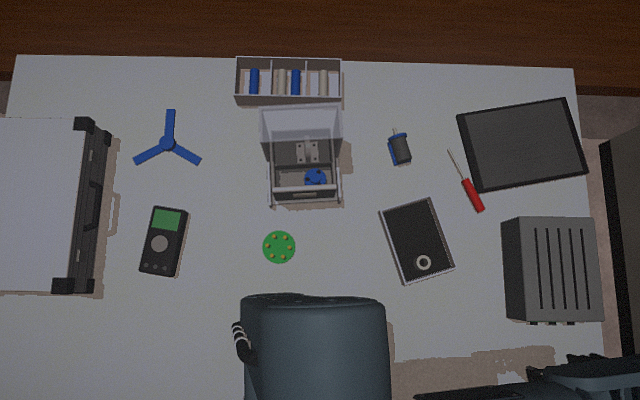

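The side picture shows the bin at about (285,205), the tray at (380,177) and the board at (346,262). In the top picture the bin is at (303,170), the pedestal at (308,150), the hub at (315,178) and the tray at (417,240) with the sleeve at (423,262).

Run:
```python
from h import *
c=camera("top"); im=c["pixels"][:,:,::-1]
a=cv2.resize(im[95:215,250:355],None,fx=5,fy=5,interpolation=cv2.INTER_CUBIC)[:600]
cv2.imwrite("pics/bin.png",a)
# tray outer edges: white->; use min area rect of dark liner
g=cv2.cvtColor(im,cv2.COLOR_BGR2GRAY)[190:290,370:465]
m=(g<70).astype(np.uint8); n,l,s,_=cv2.connectedComponentsWithStats(m); k=1+np.argmax(s[1:,4])
pts=np.argwhere(l==k)[:,::-1]+[370,190]
b=cv2.boxPoints(cv2.minAreaRect(pts.astype(np.float32)))
for p in b: print(p,ray(c,p,0.005).round(4))
P=np.array([ray(c,p,0.005) for p in pts]); h=cv2.minAreaRect((P[:,:2]*1000).astype(np.float32)); print(h)
# station frame samples via landmarks
for t in("station","bin_rail","bin_back","bin_front","pedestal","hub","tray_in","sleeve"):
    v=[]
    for n in("side","top"):
        for i in range(1):
            camera(n); d=spotter.landmark_of(t,n)
            if d: v.append(d[0]["xyz"])
    print(t,np.round(v,4).tolist())
print(telemetry.get_obs()["time_s"])
```

```text
[382.29456 211.91566] [ 0.5111 -0.2508  0.005 ]
[430.5097 195.5967] [ 0.5604 -0.3877  0.005 ]
[454.4018  266.18707] [ 0.3649 -0.4465  0.005 ]
[406.18665 282.50604] [ 0.3193 -0.313   0.005 ]
((438.9156799316406, -348.8016052246094), (202.0343475341797, 141.8546142578125), 17.969806671142578)
station [[0.539, -0.0344, 0.0054], [0.538, -0.0358, -0.0003]]
bin_rail [[0.5424, -0.0331, 0.1563], [0.4344, -0.3395, -0.0014]]
bin_back [[0.6734, -0.0213, 0.0338], [0.6713, -0.0235, 0.0302]]
bin_front [[0.5841, -0.0312, 0.0339], [0.583, -0.0284, 0.0339]]
pedestal [[0.6699, -0.0393, 0.03], [0.6685, -0.0376, 0.0303]]
hub [[0.5882, -0.0617, 0.0336], [0.5939, -0.061, 0.0319]]
tray_in [[0.4356, -0.3444, 0.002], [0.4348, -0.3398, 0.0052]]
sleeve [[0.372, -0.3523, 0.0001], [0.3759, -0.3514, 0.0051]]
3.15
```

View pics/bin.png

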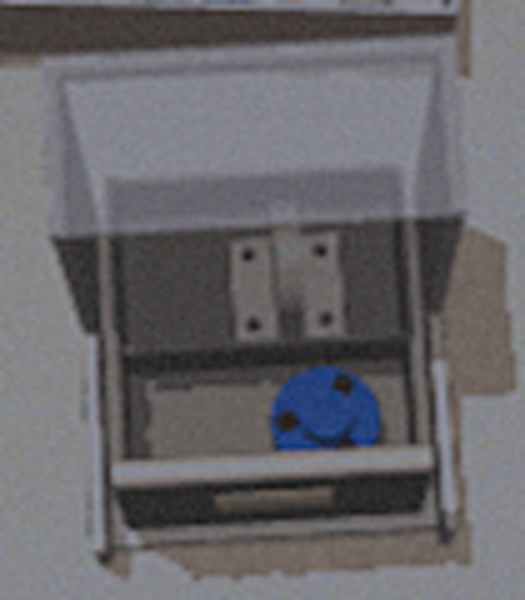

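The crop shows the rail running from (113,472) to (432,458). The pedestal base has corners near (230,240), (340,235), (345,335) and (237,342), with its web at about x=290. The hub is at (325,408) and the cover's front edge is at y≈225.

Run:
```python
from h import *
c=camera("top")
f=lambda x,y,z:ray(c,(250+x/5-.4,95+y/5-.4),z)
a=f(113,472,.155);b=f(432,458,.155);d=a-b;print("rail",a,b,(a+b)/2,np.linalg.norm(d),np.degrees(np.arctan2(-d[0],d[1])))
print("ped",[f(*p,.04).round(4).tolist() for p in((230,240),(340,235),(345,335),(237,342))])
a=f(52,237,.226);b=f(465,213,.226);d=a-b;print("cover",a,b,np.linalg.norm(d),np.degrees(np.arctan2(-d[0],d[1])))
```

```text
rail [0.53546059 0.04313225 0.155     ] [ 0.54581914 -0.11179636  0.155     ] [ 0.54063986 -0.03433205  0.155     ] 0.15527451262094577 3.8251133764629204
ped [[0.695, -0.0062, 0.04], [0.6994, -0.0672, 0.04], [0.6417, -0.0709, 0.04], [0.6363, -0.0117, 0.04]]
cover [0.6298178  0.06907274 0.226     ] [ 0.64606819 -0.12165381  0.226     ] 0.19141758588034652 4.869987619617035
```

Emit:
send_rows(
  series=[
    [[0, 0, 8], [40, 55, 20], -1],
    [[0, 0, 17], [80, 110, 40], -1],
    [[0, 0, 26], [125, 165, 40], -1],
    [[0, 0, 35], [165, 220, 40], -1],
    [[0, 0, 44], [205, 275, 40], -1],
    [[0, 0, 53], [250, 330, 40], -1],
    [[0, 0, 62], [290, 385, 40], -1],
    [[0, 0, 70], [330, 440, 40], -1],
    [[0, 0, 79], [370, 495, 40], -1],
    [[0, 0, 79], [389, 520, 40], -1],
  ],
)

```text
time_s: 4.45
eef_pos: [0.524, -0.0566, 0.2716]
eef_rot: [0.001, 0.679, 0.734, 0.0]
wrist_force: [0.3, -0.8, 0.4]
opening: 1.002
grasp_force: 0.0
```

Emit:
send_rows(
  series=[
    [[0, 0, 0], [0, 0, 0], -1],
    [[0, 0, 0], [0, 0, -30], -1],
    [[0, 0, 0], [0, 0, -65], -1],
    [[0, 0, 0], [0, 0, -100], -1],
    [[0, 0, 0], [0, 0, -125], -1],
    [[0, 0, 0], [0, 0, -134], -1],
    [[0, 0, 0], [0, 0, -134], -1],
  ],
)

```text
time_s: 5.32
eef_pos: [0.5227, -0.059, 0.1373]
eef_rot: [-0.0, 0.68, 0.733, -0.0]
wrist_force: [0.3, -0.3, -0.2]
opening: 1.005
grasp_force: 0.0
```

Run:
```python
from h import *
o=telemetry.get_obs(); print(o["time_s"],o["eef_pos"],o["wrist_force"])
c=camera("side"); cv2.imwrite("pics/s1.png",cv2.resize(c["pixels"][130:270,210:370,::-1],None,fx=4,fy=4,interpolation=cv2.INTER_CUBIC))
```

```text
5.325 [ 0.52269848 -0.05903589  0.1373136 ] [ 0.28140431 -0.25217121 -0.17575471]
```

View pics/s1.png

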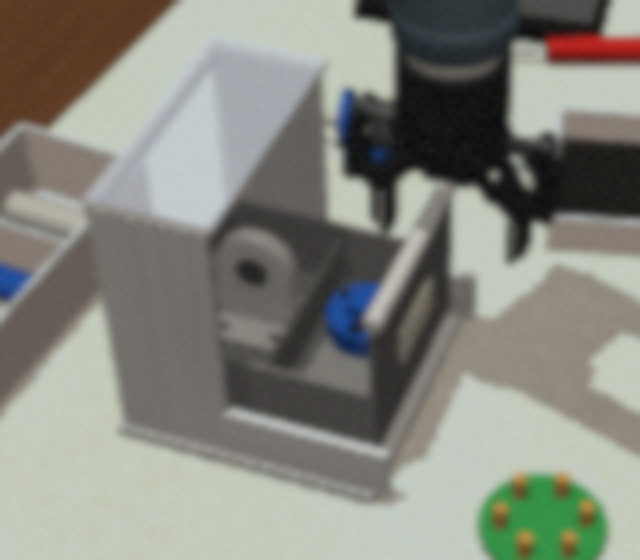

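The gripper straddles the rail (crop, about (440,200)), but the last row fell short by about 18 mm in x and 25 mm in y. I'll correct that and close.

Emit:
send_rows(
  series=[
    [[0, 0, 0], [9, 12, 0], -1],
    [[0, 0, 0], [18, 25, 0], -1],
    [[0, 0, 0], [18, 25, 0], -1],
    [[0, 0, 0], [18, 25, 0], 1],
    [[0, 0, 0], [18, 25, 0], 1],
    [[0, 0, 0], [18, 25, 0], 1],
    [[0, 0, 0], [18, 25, 0], 1],
    [[0, 0, 0], [18, 25, 0], 1],
    [[0, 0, 0], [18, 25, 0], 1],
    [[0, 0, 0], [18, 25, 0], 1],
  ],
)

```text
time_s: 6.62
eef_pos: [0.5404, -0.0337, 0.1374]
eef_rot: [-0.0, 0.68, 0.733, -0.001]
wrist_force: [-5.0, -2.1, 5.0]
opening: 0.14
grasp_force: 58.6
```

```bash
python3 -c "
import numpy as np
for d in [4,9,14,19,24,29,34,39,43,44]:
    t=np.radians(d);x=2*np.cos(t)-107.4*np.sin(t)-2;z=107.4*(np.cos(t)-1)+2*np.sin(t)
    print(d,np.round([.075*d,-.997*d,0],1),np.round([x*.9972,x*.075,z],1))"
```

```text
4 [ 0.3 -4.   0. ] [-7.5 -0.6 -0.1]
9 [ 0.7 -9.   0. ] [-16.8  -1.3  -1. ]
14 [  1. -14.   0.] [-26.   -2.   -2.7]
19 [  1.4 -18.9   0. ] [-35.   -2.6  -5.2]
24 [  1.8 -23.9   0. ] [-43.7  -3.3  -8.5]
29 [  2.2 -28.9   0. ] [-52.2  -3.9 -12.5]
34 [  2.6 -33.9   0. ] [-60.2  -4.5 -17.2]
39 [  2.9 -38.9   0. ] [-67.8  -5.1 -22.7]
43 [  3.2 -42.9   0. ] [-73.6  -5.5 -27.5]
44 [  3.3 -43.9   0. ] [-75.   -5.6 -28.8]
```

Emit:
send_rows(
  series=[
    [[0.3, -4, 0], [-7.5, -0.6, -0.1], 1],
    [[0.7, -9, 0], [-17, -1.3, -1], 1],
    [[1, -14, 0], [-26, -2, -2.7], 1],
    [[1.4, -18.9, 0], [-35, -2.6, -5.2], 1],
    [[1.8, -23.9, 0], [-43.7, -3.3, -8.5], 1],
    [[2.2, -28.9, 0], [-52.2, -3.9, -12.5], 1],
    [[2.6, -33.9, 0], [-60.2, -4.5, -17.2], 1],
    [[2.9, -38.9, 0], [-67.8, -5.1, -22.7], 1],
    [[3.2, -42.9, 0], [-73.6, -5.5, -27.5], 1],
    [[3.2, -42.9, 0], [-73.6, -5.5, -27.5], 1],
  ],
)

```text
time_s: 7.88
eef_pos: [0.4675, -0.0399, 0.1104]
eef_rot: [0.251, 0.633, 0.681, 0.269]
wrist_force: [-11.4, 0.7, 12.1]
opening: 0.143
grasp_force: 62.7
```

Emit:
send_rows(
  series=[
    [[0.1, -1, 0], [-1.4, -0.1, -1.3], 1],
    [[0.1, -1.5, 0], [-2.1, -0.2, -2], 1],
    [[0.1, -1.5, 0], [-2.1, -0.2, -2], 1],
  ],
)

```text
time_s: 8.25
eef_pos: [0.4672, -0.0399, 0.1102]
eef_rot: [0.26, 0.629, 0.678, 0.279]
wrist_force: [-0.5, 3.0, 12.7]
opening: 0.139
grasp_force: 62.0
```

Emit:
send_rows(
  series=[
    [[0, 0, 0], [-1.5, -0.1, -1.4], 1],
    [[0, 0, 0], [-3, -0.2, -2.8], 1],
    [[0, 0, 0], [-3, -0.2, -2.8], 1],
  ],
)

```text
time_s: 8.62
eef_pos: [0.467, -0.04, 0.1103]
eef_rot: [0.261, 0.628, 0.677, 0.282]
wrist_force: [30.4, 12.0, 4.7]
opening: 0.141
grasp_force: 59.3
```

Run:
```python
from h import *
c=camera("side"); cv2.imwrite("pics/s2.png",cv2.resize(c["pixels"][120:270,200:380,::-1],None,fx=4,fy=4,interpolation=cv2.INTER_CUBIC))
for n in("side","top"):
    camera(n)
    for t in("bin_back","bin_front","bin_rail","pedestal","hub"): print(n,t,[(np.round(d["xyz"],4).tolist(),round(d["conf"],2)) for d in spotter.landmark_of(t,n)[:1]])
```

```text
side bin_back [([0.6348, -0.0293, 0.1266], 0.93)]
side bin_front [([0.5653, -0.0288, 0.0613], 0.79)]
side bin_rail [([0.4587, -0.0409, 0.1236], 0.56)]
side pedestal [([0.6241, -0.0445, 0.111], 0.56)]
side hub [([0.5643, -0.0625, 0.0532], 0.79)]
top bin_back [([0.6329, -0.0269, 0.1238], 0.8)]
top bin_front [([0.5677, -0.0315, 0.068], 0.58)]
top bin_rail [([0.4536, -0.0384, 0.1251], 0.79)]
top pedestal [([0.622, -0.0422, 0.113], 0.67)]
top hub [([0.5627, -0.0613, 0.0557], 0.83)]
```

View pics/s2.png

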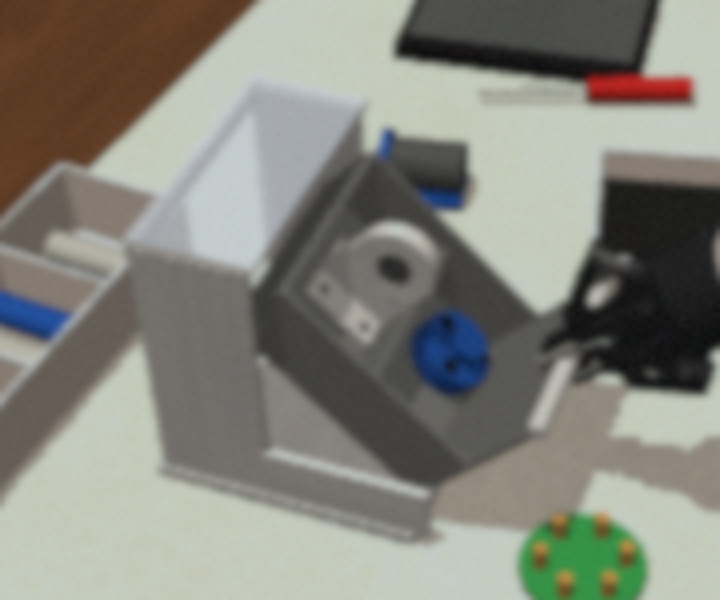

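The stop is reached: pulling further moves nothing and the reaction rises to 30 N. The crop shows the pedestal at (380,270) resting against the divider, and the hub at (450,350). Next I release and back off.

Emit:
send_rows(
  series=[
    [[0, 0, 0], [4, 0.3, 4], 1],
    [[0, 0, 0], [4, 0.3, 4], -1],
    [[0, 0, 0], [4, 0.3, 4], -1],
    [[0, 0, 0], [4, 0.3, 4], -1],
    [[0, 0, 0], [4, 0.3, 4], -1],
    [[0, 0, 0], [4, 0.3, 4], -1],
    [[0, 0, 0], [-12, -1, 20], -1],
    [[0, 0, 0], [-28, -2, 37], -1],
    [[0, 0, 0], [-45, -3, 55], -1],
    [[0, 0, 0], [-45, -3, 55], -1],
  ],
)

```text
time_s: 10.52
eef_pos: [0.4345, -0.049, 0.1684]
eef_rot: [0.255, 0.63, 0.681, 0.274]
wrist_force: [0.4, -1.1, -0.1]
opening: 1.002
grasp_force: 0.0
```

Run:
```python
from h import *
for n in("side","top"):
    camera(n)
    for t in("bin_back","bin_rail","pedestal"): print(n,t,[(np.round(d["xyz"],4).tolist(),round(d["conf"],2)) for d in spotter.landmark_of(t,n)[:1]])
o=telemetry.get_obs(); print(o["time_s"],o["eef_pos"],o["opening"])
Rc=rot(o["eef_rot"]); s=np.radians(4.3)
ys=np.array([-np.sin(s),np.cos(s),0]); n=R.from_rotvec(-.75*ys).apply([0,0,1])
Rt=R.from_matrix(np.stack([np.cross(-ys,-n),-ys,-n],1))
print("n",n,"turn",np.degrees((Rt*Rc.inv()).as_rotvec()),np.array(o["q"]).round(2))
P=np.array([.622,-.043,.1125])
for h in(130,60,26): print(h,((P+n*h/1e3-o["eef_pos"])*1e3).round(1))
```

```text
side bin_back [([0.6357, -0.0283, 0.125], 0.82)]
side bin_rail [([0.4571, -0.0405, 0.1228], 0.64)]
side pedestal [([0.6267, -0.0442, 0.1117], 0.98)]
top bin_back [([0.6308, -0.0236, 0.122], 0.78)]
top bin_rail [([0.4565, -0.0422, 0.1224], 0.76)]
top pedestal [([0.6191, -0.0407, 0.1136], 0.76)]
10.925 [ 0.43339436 -0.04673877  0.16524919] 0.9963753646646444
n [-0.67972004 -0.05110841  0.73168887] turn [ 61.26220948   5.44951608 -65.64234739] [-0.85 -0.61  2.58  0.83  0.86 -1.39]
130 [100.2  -2.9  42.4]
60 [147.8   0.7  -8.8]
26 [170.9   2.4 -33.7]
```

Emit:
send_rows(
  series=[
    [[0, 0, 0], [25, -1, 18], -1],
    [[0, 0, 0], [50, -2, 35], -1],
    [[0, 0, 0], [75, -3, 55], -1],
    [[0, 0, 0], [100, -3, 70], -1],
    [[0, 0, 0], [100, -3, 70], -1],
    [[0, 0, 0], [100, -3, 70], -1],
  ],
)

```text
time_s: 11.68
eef_pos: [0.5326, -0.0496, 0.2345]
eef_rot: [0.25, 0.631, 0.681, 0.274]
wrist_force: [-1.0, 0.1, -0.3]
opening: 1.002
grasp_force: 0.0
```

```bash
cat > st.py <<'E'
from h import *
o=telemetry.get_obs(); print(o["time_s"],o["eef_pos"],o["opening"],o["wrist_force"])
Rc=rot(o["eef_rot"]); s=np.radians(4.3)
ys=np.array([-np.sin(s),np.cos(s),0]); n=R.from_rotvec(-.75*ys).apply([0,0,1])
Rt=R.from_matrix(np.stack([np.cross(-ys,-n),-ys,-n],1))
print("turn",np.degrees((Rt*Rc.inv()).as_rotvec()).round(1),np.array(o["q"]).round(2))
P=np.array([.622,-.043,.1125])
for h in(130,60,26): print(h,((P+n*h/1e3-o["eef_pos"])*1e3).round(1))
E
python3 st.py
```

```text
11.675 [ 0.53258862 -0.04958846  0.23450615] 1.002310295456122 [-0.9985547   0.09080355 -0.28979977]
turn [ 61.3   5.4 -65.7] [-0.59 -0.36  2.28  0.72  0.71 -1.1 ]
130 [  1.   -0.1 -26.9]
60 [ 48.6   3.5 -78.1]
26 [  71.7    5.3 -103. ]
```

Emit:
send_rows(
  series=[
    [[6.1, 0.5, -6.6], [0, 0, 0], -1],
    [[12.3, 1.1, -13.1], [0, 0, 0], -1],
    [[18.4, 1.6, -19.7], [0, 0, 0], -1],
    [[24.5, 2.2, -26.3], [0, 0, 0], -1],
    [[30.6, 2.7, -32.8], [0, 0, 0], -1],
    [[36.8, 3.3, -39.4], [0, 0, 0], -1],
    [[42.9, 3.8, -46], [0, 0, 0], -1],
    [[49, 4.3, -52.5], [0, 0, 0], -1],
    [[55.2, 4.9, -59.1], [0, 0, 0], -1],
    [[61.3, 5.4, -65.7], [0, 0, 0], -1],
  ],
)

```text
time_s: 12.92
eef_pos: [0.5323, -0.0502, 0.2348]
eef_rot: [-0.014, 0.931, 0.032, 0.365]
wrist_force: [-0.4, -0.4, -0.1]
opening: 1.001
grasp_force: 0.0
```

```bash
python3 st.py
```

```text
12.925 [ 0.5322964  -0.05022746  0.23480901] 1.0012308106068255 [-0.36525236 -0.37433293 -0.13085018]
turn [-0.2 -0.2  0.3] [-0.58 -0.36  2.28  0.68  0.71  0.51]
130 [  1.3   0.6 -27.2]
60 [ 48.9   4.2 -78.4]
26 [  72.     5.9 -103.3]
```

Emit:
send_rows(
  series=[
    [[0, 0, 0], [1, 0.5, -14], -0.2],
    [[0, 0, 0], [1, 0.5, -27], -0.2],
    [[0, 0, 0], [1, 0.5, -27], -0.2],
    [[0, 0, 0], [1, 0.5, -27], -0.2],
    [[0, 0, 0], [17, 1.5, -45], -0.2],
    [[0, 0, 0], [33, 3, -61], -0.2],
    [[0, 0, 0], [49, 4, -78], -0.2],
    [[0, 0, 0], [61, 5, -91], -0.2],
    [[0, 0, 0], [72, 5.5, -103], -0.2],
    [[0, 0, 0], [72, 5.5, -103], -0.2],
  ],
)

```text
time_s: 14.18
eef_pos: [0.6057, -0.0447, 0.1327]
eef_rot: [-0.013, 0.93, 0.035, 0.365]
wrist_force: [-0.6, -0.6, 0.4]
opening: 0.598
grasp_force: 0.0
```

```bash
python3 st.py
python3 - <<'E'
from h import *
c=camera("side"); cv2.imwrite("pics/s3.png",cv2.resize(c["pixels"][120:270,200:380,::-1],None,fx=4,fy=4,interpolation=cv2.INTER_CUBIC))
E
```

```text
14.175 [ 0.60572766 -0.04468611  0.13265449] 0.5982922779092192 [-0.62178894 -0.59289994  0.36999291]
turn [ 0.1 -0.1  0. ] [-0.46  0.05  2.18  1.01  0.42  0.19]
130 [-72.1  -5.   75. ]
60 [-24.5  -1.4  23.7]
26 [-1.4  0.4 -1.1]
```

View pics/s3.png

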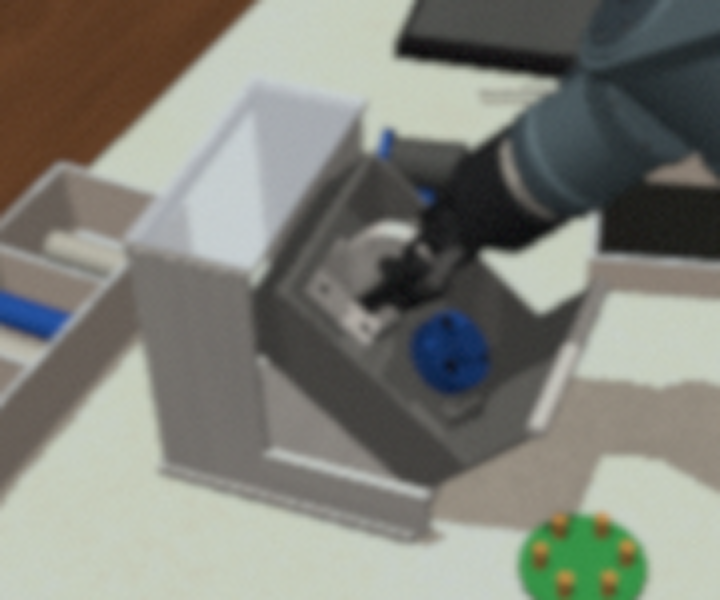

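The crop shows the near finger at (385,290) alongside the pedestal's web, with the hub clear at (450,350). I'll close on it and lift a little along the bin normal.

Emit:
send_rows(
  series=[
    [[0, 0, 0], [0, 0, 0], 1],
    [[0, 0, 0], [0, 0, 0], 1],
    [[0, 0, 0], [0, 0, 0], 1],
    [[0, 0, 0], [0, 0, 0], 1],
    [[0, 0, 0], [0, 0, 0], 1],
    [[0, 0, 0], [0, 0, 0], 1],
  ],
)

```text
time_s: 14.98
eef_pos: [0.6059, -0.045, 0.134]
eef_rot: [-0.013, 0.93, 0.035, 0.366]
wrist_force: [-4.8, -0.4, 6.2]
opening: 0.156
grasp_force: 58.7
```

Emit:
send_rows(
  series=[
    [[0, 0, 0], [-7, -0.5, 7.5], 1],
    [[0, 0, 0], [-17, -1.3, 18], 1],
    [[0, 0, 0], [-31, -2.3, 33], 1],
    [[0, 0, 0], [-48, -3.6, 51], 1],
    [[0, 0, 0], [-65, -5, 70], 1],
    [[0, 0, 0], [-75, -5.6, 81], 1],
    [[0, 0, 0], [-75, -5.6, 110], 1],
    [[0, 0, 0], [-75, -5.6, 140], 1],
    [[0, 0, 0], [-75, -5.6, 140], 1],
  ],
)

```text
time_s: 16.1
eef_pos: [0.5311, -0.0512, 0.2757]
eef_rot: [-0.011, 0.929, 0.035, 0.367]
wrist_force: [-0.3, -0.3, -1.4]
opening: 0.157
grasp_force: 59.2
```

Run:
```python
from h import *
o=telemetry.get_obs(); Rc=rot(o["eef_rot"])
c=camera("side"); cv2.imwrite("pics/s4.png",cv2.resize(c["pixels"][60:270,200:440,::-1],None,fx=3,fy=2.8,interpolation=cv2.INTER_CUBIC))
print(o["q"],o["eef_pos"])
t=np.radians(17.5); x=np.array([np.cos(t),np.sin(t),0]); y=np.array([-np.sin(t),np.cos(t),0]); z=np.array([0,0,1])
Rt=R.from_matrix(np.stack([x,-y,-z],1)); print("turn",np.degrees((Rt*Rc.inv()).as_rotvec()))
for lx in(20,30):
  p=np.array([.4355,-.343,0])+x*lx/1e3; print(lx,p,(p-o["eef_pos"])*1e3)
s=np.array([.374,-.352,0])-[.4355,-.343,0]; print("sleeve local",s@x,s@y)
```

```text
[-0.58335878 -0.42856583  2.2351441   0.61728016  0.79695302  0.59527847] [ 0.53108984 -0.05118432  0.27573391]
turn [-7.85751827 42.45387423 12.57698309]
20 [ 0.45457434 -0.33698588  0.        ] [ -76.51549813 -285.80155979 -275.73391229]
30 [ 0.46411151 -0.33397883  0.        ] [ -66.97832862 -282.7945018  -275.73391229]
sleeve local -0.061359944666554395 0.009909954112778799
```

View pics/s4.png

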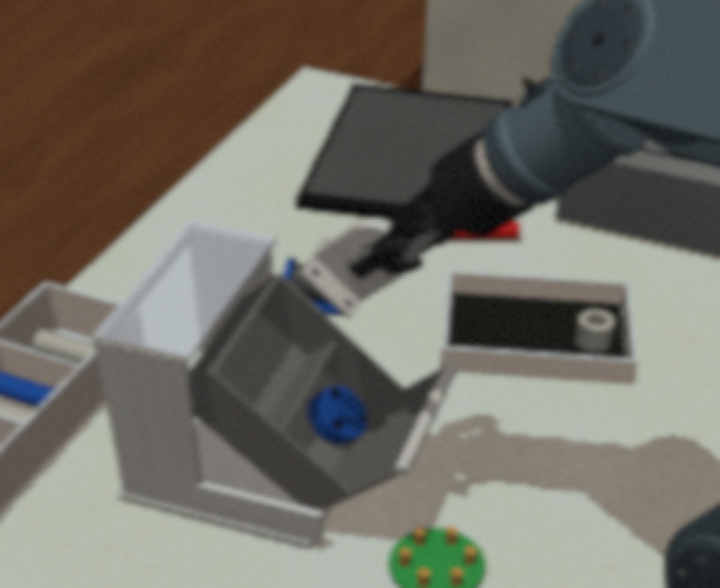

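The crop shows the pedestal held at (350,265), the hub still in the bin at (337,413) and the tray free at (535,320) with the sleeve at (597,328). I'll carry it over and turn it upright.

Emit:
send_rows(
  series=[
    [[0, 0, 0], [-4, -15, 0], 1],
    [[-1.1, 6, 1.8], [-10, -45, 0], 1],
    [[-2.2, 12, 3.6], [-20, -80, 0], 1],
    [[-3.3, 18, 5.4], [-30, -115, 0], 1],
    [[-4.5, 24, 7.2], [-40, -150, 0], 1],
    [[-5.6, 30, 9], [-50, -185, 0], 1],
    [[-6.7, 36, 10.8], [-60, -220, -20], 1],
    [[-7.9, 42.5, 12.6], [-70, -255, -50], 1],
    [[-7.9, 42.5, 12.6], [-76, -286, -80], 1],
    [[-7.9, 42.5, 12.6], [-76, -286, -100], 1],
  ],
)

```text
time_s: 17.4
eef_pos: [0.4528, -0.3367, 0.1687]
eef_rot: [-0.003, 0.989, 0.151, -0.004]
wrist_force: [0.3, 0.4, -1.5]
opening: 0.157
grasp_force: 59.2
```

Run:
```python
from h import *
c=camera("side"); cv2.imwrite("pics/s5.png",cv2.resize(c["pixels"][80:230,320:480,::-1],None,fx=4,fy=4,interpolation=cv2.INTER_CUBIC))
o=telemetry.get_obs(); Rc=rot(o["eef_rot"])
print(o["time_s"],o["q"],o["eef_pos"],o["wrist_force"]); print(Rc.as_matrix().round(3))
t=np.radians(17.5); x=np.array([np.cos(t),np.sin(t),0]); y=np.array([-np.sin(t),np.cos(t),0]); z=np.array([0,0,1])
Rt=R.from_matrix(np.stack([x,-y,-z],1)); print("turn",np.degrees((Rt*Rc.inv()).as_rotvec()))
for n in("side","top"):
    camera(n); print([(np.round(d["xyz"],4).tolist(),round(d["conf"],2)) for d in spotter.landmark_of("pedestal",n)[:1]])
```

```text
17.45 [-0.84711923  0.22922426  1.6880771  -0.00273573  1.23854284  0.4216457 ] [ 0.45177745 -0.33463367  0.16612238] [-1.52811052  2.34678632 -4.66598698]
[[ 0.954  0.298 -0.011]
 [ 0.298 -0.954  0.009]
 [-0.008 -0.012 -1.   ]]
turn [-0.51292737 -0.6523122   0.14269077]
[([0.4522, -0.3357, 0.1374], 0.8)]
[]
```

View pics/s5.png

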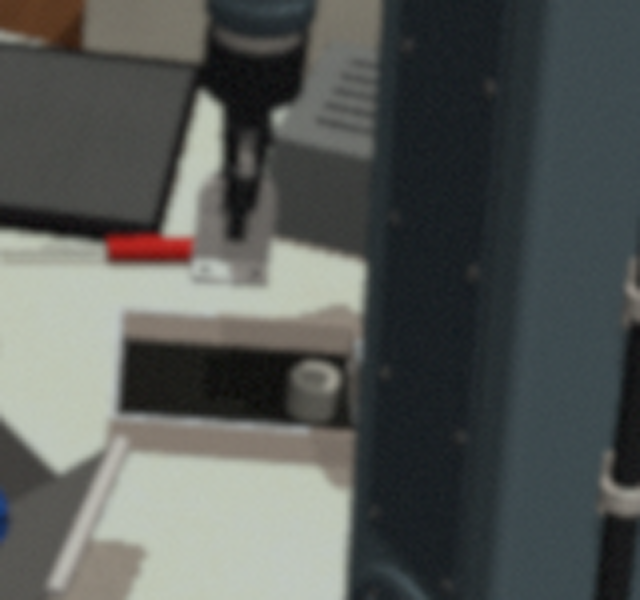

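The crop shows the pedestal upright in the fingers at (235,225), over the free part of the tray; the sleeve is at (315,390). Now I lower it.

Emit:
send_rows(
  series=[
    [[0, 0, 0], [0, 0, 0], 1],
    [[0, 0, 0], [0, 0, -30], 1],
    [[0, 0, 0], [0, 0, -60], 1],
    [[0, 0, 0], [0, 0, -90], 1],
    [[0, 0, 0], [0, 0, -112], 1],
    [[0, 0, 0], [0, 0, -122], 1],
    [[0, 0, 0], [0, 0, -122], 1],
    [[0, 0, 0], [0, 0, -122], 1],
  ],
)

```text
time_s: 18.65
eef_pos: [0.4554, -0.3372, 0.0526]
eef_rot: [0.0, 0.988, 0.152, -0.002]
wrist_force: [-0.5, 0.3, -1.4]
opening: 0.155
grasp_force: 59.2
```

Run:
```python
from h import *
o=telemetry.get_obs(); Rc=rot(o["eef_rot"]); print(o["eef_pos"],o["wrist_force"])
t=np.radians(17.5); x=np.array([np.cos(t),np.sin(t),0]); y=np.array([-np.sin(t),np.cos(t),0]); z=np.array([0,0,1])
Rt=R.from_matrix(np.stack([x,-y,-z],1)); print("turn",np.degrees((Rt*Rc.inv()).as_rotvec()))
```

```text
[ 0.45540247 -0.33721449  0.05260819] [-0.5181053   0.29624276 -1.39284763]
turn [ 0.03660118 -0.18709092  0.06976995]
```

Emit:
send_rows(
  series=[
    [[0, 0, 0], [0, 0, -8], 1],
    [[0, 0, 0], [0, 0, -14], 1],
    [[0, 0, 0], [0, 0, -17], 1],
    [[0, 0, 0], [0, 0, -17], 1],
  ],
)

```text
time_s: 19.15
eef_pos: [0.4544, -0.3363, 0.0338]
eef_rot: [-0.001, 0.988, 0.151, -0.003]
wrist_force: [-0.6, 0.2, -1.7]
opening: 0.152
grasp_force: 59.2
```

Emit:
send_rows(
  series=[
    [[0, 0, 0], [0, 0, -1], 1],
    [[0, 0, 0], [0, 0, -2], 1],
    [[0, 0, 0], [0, 0, -2], 1],
  ],
)

```text
time_s: 19.52
eef_pos: [0.4548, -0.3366, 0.0325]
eef_rot: [-0.001, 0.988, 0.151, -0.002]
wrist_force: [-0.7, -0.8, 0.4]
opening: 0.154
grasp_force: 59.2
```

Emit:
send_rows(
  series=[
    [[0, 0, 0], [0, 0, -1], 1],
    [[0, 0, 0], [0, 0, -1], 1],
  ],
)

```text
time_s: 19.77
eef_pos: [0.4548, -0.3367, 0.0324]
eef_rot: [-0.001, 0.988, 0.152, -0.002]
wrist_force: [-3.7, 2.7, 9.0]
opening: 0.151
grasp_force: 60.5
```

Emit:
send_rows(
  series=[
    [[0, 0, 0], [0, 0, 1], 1],
    [[0, 0, 0], [0, 0, 1], 0.4],
    [[0, 0, 0], [0, 0, 1], 0],
    [[0, 0, 0], [0, 0, 1], 0],
    [[0, 0, 0], [0, 0, 1], 0],
    [[0, 0, 0], [0, 0, 20], 0],
    [[0, 0, 0], [0, 0, 55], 0],
    [[0, 0, 0], [0, 0, 100], 0],
    [[0, 0, 0], [0, 0, 150], 0],
    [[0, 0, 0], [0, 0, 150], 0],
  ],
)

```text
time_s: 21.02
eef_pos: [0.4571, -0.339, 0.1879]
eef_rot: [0.004, 0.988, 0.152, 0.001]
wrist_force: [0.5, -0.5, -0.1]
opening: 0.501
grasp_force: 0.0
```

Emit:
send_rows(
  series=[
    [[0, 0, 0], [-25, -15, 20], 0],
    [[0, 0, 0], [-60, -40, 20], 0],
    [[0, 0, 0], [-100, -70, 20], 0],
    [[0, 0, 0], [-130, -95, 20], 0],
    [[0, 0, 0], [-150, -110, 20], 0],
    [[0, 0, 0], [-150, -110, 20], 0],
    [[0, 0, 0], [-150, -110, 20], 0],
  ],
)

```text
time_s: 21.9
eef_pos: [0.305, -0.4459, 0.2012]
eef_rot: [-0.001, 0.988, 0.151, -0.002]
wrist_force: [-0.2, 0.7, -0.1]
opening: 0.497
grasp_force: 0.0
```

Run:
```python
from h import *
a=snap("side","x.png")["pixels"][110:270,210:430]
for t in("pedestal","sleeve","hub","bin_back","bin_rail"): print(t,[(np.round(d["xyz"],4).tolist(),round(d["conf"],2)) for d in spotter.landmark_of(t,"side")[:1]])
b=camera("top")["pixels"][90:300,250:470]
for t in("pedestal","sleeve","hub","bin_back","bin_rail"): print(t,[(np.round(d["xyz"],4).tolist(),round(d["conf"],2)) for d in spotter.landmark_of(t,"top")[:1]])
a=cv2.resize(a,(400,291)); b=cv2.resize(b,(400,382))
cv2.imwrite("pics/f.png",np.hstack([np.vstack([a,np.zeros((91,400,3),np.uint8)]),b])[:,:,::-1])
o=telemetry.get_obs();print(o["time_s"],o["eef_pos"],o["wrist_force"])
```

```text
pedestal [([0.4574, -0.3391, 0.004], 0.66)]
sleeve [([0.372, -0.3532, 0.0035], 0.51)]
hub [([0.4565, -0.0415, 0.1269], 0.5)]
bin_back [([0.6344, -0.027, 0.1222], 0.86)]
bin_rail [([0.4583, -0.0402, 0.1266], 0.56)]
pedestal [([0.4573, -0.338, 0.0028], 0.75)]
sleeve [([0.3766, -0.3508, 0.007], 0.44)]
hub [([0.5638, -0.0608, 0.0553], 0.76)]
bin_back [([0.6322, -0.0267, 0.1196], 0.82)]
bin_rail [([0.4552, -0.0411, 0.126], 0.67)]
22.5 [ 0.30473441 -0.44644339  0.20129435] [-0.20539476  0.17456498 -0.46266723]
```

View pics/f.png

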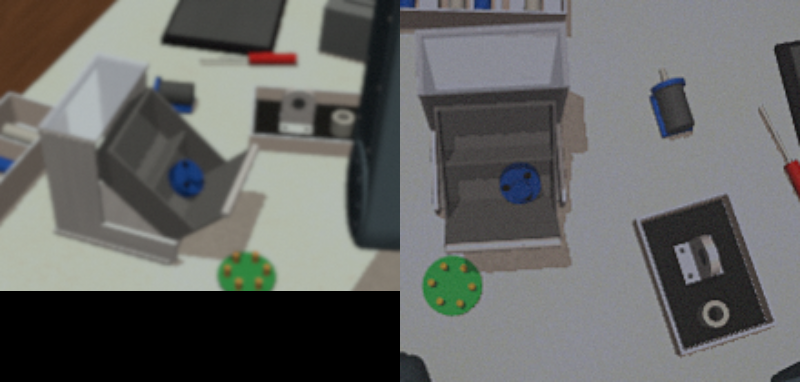

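The pedestal stands upright in the tray at (297,115) in the side view and (697,258) in the top view. The sleeve is beside it, the hub is in the tipped bin, and the bystanders are where they were.

```bash
python3 -c "
from bench import ctrl; print(ctrl.hand_in())"
```

```text
the job is handed in; nothing more can be done
None
```

I tipped the bin to its stop and stood the pedestal upright in the tray next to the sleeve, with the hub still in the bin, then handed the job in at about 22.5 s; the judging result was not shown.

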